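# Shut the lip palette and stow it under the riser

## Task

The lip palette stands open in front of the clear two-step riser. With your fingertips, fold its lid fully shut, then push the palette flat along the counter into the low slot under the riser's front step until it sits squarely home against the back of the slot. Don't pick the palette up or tip it, and leave the riser's bottles and pots and the things around it where they stand.

Things in the scene. Friction and masses are not known exactly. Their poses are not given: they have to be found in the camera images.
- palette: Loose lip palette: black flat tray 90 mm deep (x) by 140 mm wide (y) by 12 mm high with 15 lip-colour pans, about 0.26 kg with its lid (mass varies); shut, it is 16 mm high. Origin: centre of its underside. Its +x points to the long edge with the lid hinge (far edge, towards the riser), -x to its front edge towards the robot, z up.
- palette_lid (a joint): Lid angle in rad: 0 shut flat on the tray, 1.57 upright, 1.75 to 2.05 at the start (leaning back towards the riser), stop at 2.15. A stiff hinge: the lid stays wherever it is left and must be brought all the way down; it takes about 0.3 to 0.6 N at its free edge. The hinge line runs along the palette's y, 44 mm ahead (+x) of the palette's origin and 12 mm above its underside.
- lid_edge (a point): Centre of the lid's free edge (clear 4 mm sheet in a black frame, 87 mm from hinge to this edge, 138 mm wide). Its z axis is the normal of the lid's outer face (up when shut).
- riser: Clear acrylic two-step display riser with black sides and edges, fixed to the counter. Origin: on the counter under the middle of its front step; -x is its open front (towards the robot), z up. Front step: x -46 to +46 mm, y +-87 mm, top at 28 mm; rear step: x 38 to 116 mm, top at 60 mm. The slot under the front step is 158 mm wide (side walls at y +-79 mm), 22 mm high and 84 mm deep.
- slot_mouth (a point): Centre of the slot's open front: 46 mm in front (-x) of the riser's origin, 11 mm above the counter; axes as the riser's.
- slot_back (a point): Centre of the face of the slot's back wall: 38 mm behind (+x) the riser's origin, 11 mm above the counter; axes as the riser's. The palette is home when its hinge edge meets this wall: its origin is then 45 mm in front of this point and its front edge still stands 6 mm out of the slot.
- cream_jar: White cream jar with black lid, 44 mm across, 34 mm high, standing on the riser's front step. Origin: centre of its underside. Leave alone.
- gloss_pot: Pink gloss pot with black lid, 33 mm across, 28 mm high, standing on the riser's front step. Origin: centre of its underside. Leave alone.
- foundation: Skin-coloured foundation bottle with black cap, 36 mm across, 98 mm high, standing on the riser's rear step. Origin: centre of its underside. Leave alone.
- toner: Pale bottle with black cap, 40 mm across, 90 mm high, standing on the riser's rear step. Origin: centre of its underside. Leave alone.
- lipstick: Upright lipstick, black with gold foot, 23 mm across, 62 mm high, on the counter to one side of the palette. Origin: centre of its underside. Leave alone.
- concealer: Upright concealer tube, skin-coloured with black foot, 23 mm across, 62 mm high, on the counter to one side of the palette. Origin: centre of its underside. Leave alone.
- compact: Round black powder compact with skin-coloured centre, 62 mm across, 16 mm high, lying on the counter beside the riser. Origin: centre of its underside. Leave alone.
- swab_pot: Clear pot of pink cotton swabs, 64 mm across, 70 mm high (swabs to 82 mm), on the counter beside the riser. Origin: centre of its underside. Leave alone.
There are look-alikes about, which are no part of the job. There is more than one size of the palette; the job needs the smallest.

How it is judged:
On the way:
1. the lid is folded shut while the palette is still out in front of the riser (value of joint palette_lid below 0.07 rad and x of palette in the frame of riser below -0.06 m), for 0.2 s.
At the end, for the whole second after the job is handed in: The shut palette (lid within 0.07 rad) lies flat on the counter in the slot, its hinge edge within 6 mm of the slot's back wall and square to it within 0.07 rad (4 degrees), at rest (x of palette in the frame of riser between -0.013 and 0 m and y of palette in the frame of riser between -0.014 and 0.014 m and angle between the x axis of palette and the x axis of riser, either way round below 0.07 rad and angle between palette's own z axis and vertical below 0.04 rad and height (world z) of palette below 0.004 m and value of joint palette_lid below 0.07 rad and linear speed of palette below 0.01 m/s); the robot touches nothing.
It fails at once if the palette is picked up (its underside more than 10 mm off the counter) (height (world z) of palette above 0.01 m).
It fails at once if the palette is tipped by more than 7 degrees (angle between palette's own z axis and vertical above 0.122 rad).
It fails at once if a bottle, pot or other thing around the palette is moved by more than 20 mm (distance of any of cream_jar, gloss_pot, foundation, toner, lipstick, concealer, compact, swab_pot from where it was at the start of the episode above 0.02 m).
It also fails if it takes over 72 s, if anything falls off the work surface, if the arm or the gripper's body presses on something with over 40 N, if the wrist force passes 120 N, or if a joint passes its speed limit or range.

## Robot

A 6-joint arm with a two-finger parallel gripper is mounted at the origin on the work surface. World frame = base frame: x ahead of the robot, y to its left, z up, the work surface at z = 0. Lengths are in m, angles in rad, forces in N, time in s.
With the tool pointing down it reaches from about 0.3 to 0.775 m from the base axis. Payload 14.6 kg.
Tool frame: the origin (TCP) lies on the centre line of the jaws, within the pads' length; the fingertips stand 19 mm ahead of it and the grasp point (between the pads) is the TCP; x points along the fingers, y is the direction in which the jaws open and shut, and the axes are right-handed (so a half turn about x gives the same grasp; the last joint's range is limited). The gripper opens to 94 mm and grips with 3 to 60 N. Pads are 16 mm wide; open, the fingers measure 119 mm over their backs; the gripper's body (75 mm by 177 mm) begins 78 mm behind the grasp point.
Start: joints at [-1.362, 0.3, 1.521, -0, 1.321, -0.067], TCP at [0.15, -0.529, 0.224] pointing down, gripper open.
Joint ranges: [-3.03, 3.03], [-0.79, 2.21], [0.23, 2.52], [-1.04, 4.18], [0, 3.07], [-2.55, 2.55]. Speed limits (rad/s): [2.22, 2.22, 2.57, 3.14, 3.14, 3.14].

## Interface

Orientations are given as [roll, pitch, yaw] about the fixed x, y, z axes, in that order (R = Rz(yaw) Ry(pitch) Rx(roll)).
In Python, from bench import readout, vision, r gives the robot as it stands. The module is installed in compiled form; this text tells all that it offers.
- The arm moves only by the tool play_rows, never from a script. Its argument "steps" is a list of rows, each a list of 6 numbers: the shift along the tool's x, y, z in mm, then the turn, a rotation vector about the tool's x, y, z in rad. In form: [[x, y, z, rx, ry, rz], ...]. A call has 1 to 5 rows; each row is the pose to reach, as a shift and turn from the pose measured when the call began, along the tool's axes at that moment; what a row does not reach only later rows make up. A row lasts 1/8 s, in which the tool goes at most 62.5 mm and 10.7 degrees, less where a joint would pass 70% of its speed; a pose out of reach is approached as far as the arm can. A call with a gripper value outside its range is refused whole. "jaw" is the closure, from 0 (fully open) to 1 (shut), set as the call begins (left out, the last holds). The fingers move at their own pace and stop on an object; the grip force is fixed at half the most. Time passes only in rows, so rows that repeat a pose let the fingers close. It gives the time, the measured TCP pose, the force and the opening at its end, in the units of the state.
- readout.get_state(): the state, without advancing time (a new reading comes with each control period).
- vision.capture(name): name is "scene" or "top" or "wrist"; returns the picture (384x512x3 uint8, blue, green, red); there is no depth.
- vision.camera_info(name): a dict with "mtx" (3x3 intrinsics, pixels), "cam_to_world" (4x4, takes a point from camera to world coordinates). Camera axes: x right, y down, z forward; pixel columns grow to the right and rows downward; lengths in m; the calibration is good to about 2 mm. A picture is of the moment at which its call begins: read the wrist's pose just before it. camera_info takes no time and is no camera call; for the wrist camera it gives the pose at the moment of the call.
- r.close_job(): hands the job in, once; it reports no verdict.
Trained networks look in the newest picture that a camera, given by its name, has taken for a name from the list of things; names that differ only in an ending like _2 or _b are one class to them, and where a whole thing is asked for, a point or a joint stands for the part that bears it (a point fixed in the world has none). Each returns a list of dicts, best first, with "p" (0 to 1); they miss things now and then, are a little off and sometimes report something else, mostly with a low value. They report only what shows in the picture. A call takes as long as a camera call. They do not tell look-alikes from the thing itself.
- vision.regions_of(camera, target): "pixels" (384x512 bool, what is visible of it) and "location" ([column, row] in pixels, amid what is visible of it).
The state is a dict: "clock": time; "qpos": joint angles; "joint_velocities": joint speeds; "joint_efforts": joint torques, N m; "tcp_pos": TCP position; "tool_rot": TCP orientation; "contact_force": force on the tool from outside, world axes, zero at the start; "torque": the same for the moment, N m; "gripper_width": finger opening in m.
Only numpy, scipy, OpenCV 4.12 (cv2) and the standard library are available. Lean on these libraries where they do the work, as an engineer would, in place of code of your own. Each camera call takes 0.05 s, during which the arm holds its last target. There are 200 camera calls.

## Working session

There is one attempt and no reset: what is moved stays moved. The work goes in short steps, Python scripts to look and compute and a tool call to move; the robot and the scene stay as the last step left them, time stands still between calls to the robot, and variables do not carry over. Pictures are saved under pics/ and viewed, about 8 in all and at most 12, crops included, and the job is handed in when it is done.

Besides the shell and the picture viewer there is one more tool, called after "Call:" as name(argument=value, ...) on one line, values as JSON. play_rows: Moves the arm, as the interface text tells. Its arguments: {"type":"object","properties":{"steps":{"type":"array"},"jaw":{"type":"number"}},"required":["steps"]}

```bash
mkdir -p pics
python3 - <<'E'
from bench import readout, vision, r
import cv2,numpy as np
s=readout.get_state()
for k in s: print(k,np.round(s[k],3))
for n in ["scene","top"]:
    im=vision.capture(n); cv2.imwrite(f"pics/{n}0.png",im)
    c=vision.camera_info(n); print(n,np.round(c["mtx"],1).tolist(),np.round(c["cam_to_world"],3).tolist())
    for t in ["palette","riser","palette_lid","lipstick","concealer","compact","swab_pot","cream_jar","gloss_pot"]:
        print(n,t,[(round(d["p"],2),np.round(d["location"]).tolist(),int(d["pixels"].sum())) for d in vision.regions_of(n,t)])
a=cv2.imread("pics/scene0.png");b=cv2.imread("pics/top0.png")
E
```

```text
clock 0.0
qpos [-1.362  0.3    1.522  0.     1.321 -0.067]
joint_velocities [-0.001 -0.001  0.002 -0.001 -0.002  0.   ]
joint_efforts [ 1.0000e-03 -5.3181e+01 -3.5273e+01  7.1000e-02  2.4000e-02 -0.0000e+00]
tcp_pos [ 0.15  -0.529  0.224]
tool_rot [-1.662  1.57   1.755]
contact_force [ 1.154  0.175 -0.089]
torque [-0.009 -0.019  0.004]
gripper_width 0.094
scene [[404.9, 0.0, 258.0], [0.0, 404.9, 193.4], [0.0, 0.0, 1.0]] [[-0.864, 0.359, -0.351, 0.808], [0.502, 0.643, -0.578, 0.51], [0.019, -0.676, -0.737, 0.701], [0.0, 0.0, 0.0, 1.0]]
scene palette [(0.88, [250.0, 176.0], 1760), (0.83, [288.0, 121.0], 2109), (0.55, [361.0, 223.0], 3946)]
scene riser [(0.84, [168.0, 211.0], 3951)]
scene palette_lid [(0.91, [289.0, 118.0], 1819), (0.67, [364.0, 219.0], 3419), (0.54, [228.0, 175.0], 2)]
scene lipstick [(0.78, [286.0, 244.0], 284)]
scene concealer [(0.48, [212.0, 124.0], 151)]
scene compact [(0.82, [166.0, 154.0], 406), (0.65, [138.0, 160.0], 529)]
scene swab_pot [(0.83, [206.0, 253.0], 1286)]
scene cream_jar [(0.84, [167.0, 179.0], 420)]
scene gloss_pot [(0.68, [182.0, 211.0], 276)]
top [[440.7, 0.0, 254.7], [0.0, 440.7, 192.6], [0.0, 0.0, 1.0]] [[0.024, -0.987, 0.159, 0.317], [-0.999, -0.028, -0.024, 0.043], [0.028, -0.158, -0.987, 1.212], [0.0, 0.0, 0.0, 1.0]]
top palette [(0.94, [342.0, 281.0], 2943), (0.6, [296.0, 200.0], 2408), (0.59, [208.0, 266.0], 3050)]
top riser [(0.78, [299.0, 130.0], 3089)]
top palette_lid [(0.95, [345.0, 279.0], 2821), (0.94, [294.0, 182.0], 769), (0.6, [199.0, 261.0], 2912)]
top lipstick [(0.4, [296.0, 132.0], 3197)]
top concealer [(0.7, [294.0, 185.0], 701), (0.65, [367.0, 211.0], 94), (0.29, [277.0, 135.0], 121)]
top compact [(0.68, [355.0, 161.0], 385)]
top swab_pot [(0.94, [231.0, 137.0], 536), (0.32, [297.0, 130.0], 3002)]
top cream_jar [(0.48, [312.0, 143.0], 228), (0.44, [297.0, 130.0], 2905)]
top gloss_pot [(0.51, [276.0, 137.0], 135)]
```

View pics/scene0.png

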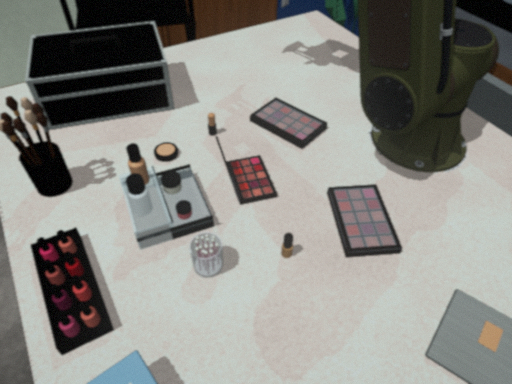

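View pics/top0.png

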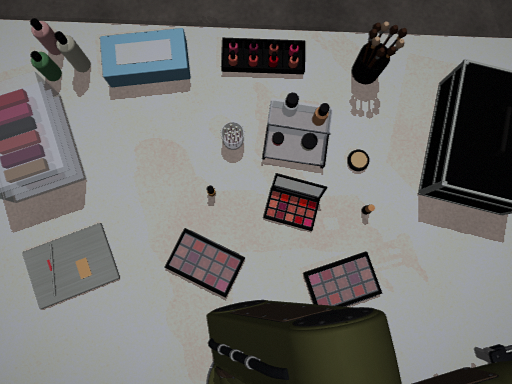

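Palette candidates in the top picture are (294,203), small, red pans, open, in front of the riser; (205,262), a larger closed one; and (342,281), also larger and closed. I choose (294,203) and will check it in a close crop.

```bash
cat > h.py <<'E'
import numpy as np,cv2
from bench import readout, vision
def ray(n,uv,z,c=None):
    c=c or vision.camera_info(n); M=np.array(c["cam_to_world"])
    d=M[:3,:3]@np.linalg.inv(c["mtx"])@np.array([uv[0],uv[1],1.]); o=M[:3,3]
    return o+d*(z-o[2])/d[2]
def proj(n,P,c=None):
    c=c or vision.camera_info(n); M=np.linalg.inv(c["cam_to_world"])
    q=np.array(c["mtx"])@(M[:3,:3]@np.asarray(P).T+M[:3,3:4]); return (q[:2]/q[2]).T
E
python3 - <<'E'
from h import *
a=cv2.imread("pics/top0.png")[88:238,195:395]
b=cv2.resize(a,None,fx=4,fy=4,interpolation=cv2.INTER_CUBIC);cv2.imwrite("pics/c1.png",b)
print([ (n,np.round(ray("top",p,z),3)) for n,p,z in [("lip",(211,195),0),("conc",(366,214),0),("swab",(232,150),0),("compact",(358,160),.016),("jar",(309,141),.062),("pot",(278,138),.056)]])
E
```

```text
[('lip', array([0.502, 0.134, 0.   ])), ('conc', array([ 0.46 , -0.298,  0.   ])), ('swab', array([0.632, 0.08 , 0.   ])), ('compact', array([ 0.61 , -0.274,  0.016])), ('jar', array([ 0.647, -0.129,  0.062])), ('pot', array([ 0.655, -0.045,  0.056]))]
```

View pics/c1.png

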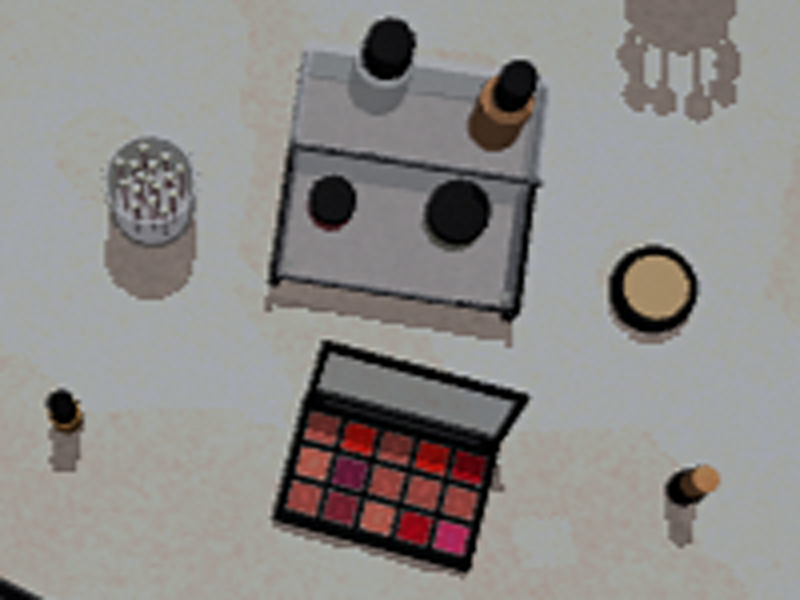

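```bash
cat > fit.py <<'E'
from h import *
from scipy.optimize import least_squares
P=lambda x,y,a,L:np.array([[x+np.cos(a)*p[0]-np.sin(a)*p[1],y+np.sin(a)*p[0]+np.cos(a)*p[1],p[2]] for p in L])
cr=lambda L:np.array(L)/4+[195-.375,88-.375]
rp=cr([(270,283),(518,314),(293,148),(540,183)])
rl=[(-.046,.087,.028),(-.046,-.087,.028),(.038,.087,.06),(.038,-.087,.06)]
fr=least_squares(lambda v:(proj("top",P(*v,rl))-rp).ravel(),[.64,-.09,-.1]); print("riser",fr.x,np.round(fr.fun,1))
pp=cr([(275,521),(467,572),(325,342),(528,397)])
def f(v):
    h,q=.044-.0,v[3]; l=[(-.045,.07,0),(-.045,-.07,0)]+[(.044+-np.cos(q)*.087,s*.069,.012+.087*np.sin(q)) for s in(1,-1)]
    return (proj("top",P(*v[:3],l))-pp).ravel()
fp=least_squares(f,[.47,-.08,-.2,1.9]); print("pal",fp.x,np.round(fp.fun,1))
x,y,a=fr.x;d=fp.x[:2]-[x,y]; print("pal in riser",np.cos(a)*d[0]+np.sin(a)*d[1],-np.sin(a)*d[0]+np.cos(a)*d[1],fp.x[2]-a)
v=fp.x;q=v[3];print("lid edge world",P(*v[:3],[(.044-np.cos(q)*.087,0,.012+.087*np.sin(q))]))
E
python3 fit.py
```

```text
riser [ 0.64189964 -0.09594913 -0.10876885] [ 0.1 -0.8  0.5  0.  -1.1  0.4  0.5  0.3]
pal [ 0.46975438 -0.08915616 -0.23355714  1.81059028] [-0.6 -0.2  0.4  0.1 -0.4  0.1  0.6 -0. ]
pal in riser -0.17186538365555618 -0.011934314368851099 -0.12478828628629973
lid edge world [[ 0.53266145 -0.10412167  0.09651066]]
```

```bash
cat > mv.py <<'E'
from h import *
from scipy.spatial.transform import Rotation as R
PAL=(0.4698,-0.0892,-0.2336); RIS=(0.6419,-0.0959,-0.1088)
def w(F,x,y=0): a=F[2]; return F[0]+np.cos(a)*x-np.sin(a)*y, F[1]+np.sin(a)*x+np.cos(a)*y
def rows(pts,s=None):
    """pts: (x,y,tipz,yaw of tool y-axis = frame +y). prints rows from current pose"""
    s=s or readout.get_state(); R0=R.from_euler("xyz",s["tool_rot"]); p0=np.array(s["tcp_pos"])
    out=[]
    for x,y,z,yaw in pts:
        best=None
        for k in (1,-1):
            Y=k*np.array([-np.sin(yaw),np.cos(yaw),0]); X=np.array([0,0,-1.]); Rt=R.from_matrix(np.c_[X,Y,np.cross(X,Y)])
            v=(R0.inv()*Rt).as_rotvec()
            if best is None or np.linalg.norm(v)<np.linalg.norm(best): best=v
        t=R0.inv().apply(np.array([x,y,z+.019])-p0)*1000
        out.append([float(q) for q in np.r_[np.round(t,1),np.round(best,3)]])
    print(out); return out
E
python3 - <<'E'
from mv import *
s=readout.get_state(); print(R.from_euler("xyz",s["tool_rot"]).as_matrix().round(3))
x,y=w(PAL,.092); print(x,y)
rows([(x,y,.19,PAL[2]),(x,y,.08,PAL[2])])
E
```

```text
[[ 0.     0.272 -0.962]
 [-0.    -0.962 -0.272]
 [-1.     0.    -0.   ]]
0.5593012218874617 -0.11049627386777677
[[15.4, -291.4, -508.1, 0.509, -0.0, -0.0], [125.4, -291.4, -508.1, 0.509, -0.0, -0.0]]
```

Call:
play_rows(steps=[[0,-58,-100,0.1,0,0],[0,-116,-200,0.2,0,0],[5,-175,-300,0.3,0,0],[5,-233,-400,0.4,0,0],[10,-291,-508,0.509,0,0]], jaw=0)

```text
clock: 1.62
tcp_pos: [0.3685, -0.3034, 0.2211]
tool_rot: [2.612, 1.57, -0.766]
contact_force: [0.5, -1.5, 0.6]
gripper_width: 0.094
```

Run:
```python
from mv import *
x,y=w(PAL,.092); rows([(x,y,.19,PAL[2]),(x,y,.08,PAL[2])])
```

```text
[[12.1, -232.3, -140.2, -0.003, -0.001, -0.0], [122.1, -232.3, -140.1, -0.003, -0.001, -0.0]]
```

Call:
play_rows(steps=[[10,-232,-140,0,0,0],[10,-232,-140,0,0,0],[10,-232,-140,0,0,0],[10,-232,-140,0,0,0],[10,-232,-140,0,0,0]])

```text
clock: 2.25
tcp_pos: [0.5604, -0.1082, 0.2106]
tool_rot: [2.2, 1.571, -1.176]
contact_force: [-0.2, -0.2, -0.0]
gripper_width: 0.0942
```

Run:
```python
from mv import *
x,y=w(PAL,.092); rows([(x,y,.19,PAL[2]),(x,y,.08,PAL[2])])
ims=[vision.capture(n) for n in("wrist","scene")]
cv2.imwrite("pics/w2.png",np.vstack([ims[0],ims[1]])[:,:] if 0 else np.hstack([cv2.resize(i,(400,300)) for i in ims]))
c=vision.camera_info("wrist");print(np.round(c["cam_to_world"],3).tolist())
```

```text
[[1.6, 2.5, 0.6, -0.001, -0.0, -0.0], [111.6, 2.4, 0.6, -0.001, -0.0, -0.0]]
[[-0.233, -0.932, -0.279, 0.641], [-0.973, 0.223, 0.067, -0.128], [-0.0, 0.286, -0.958, 0.37], [0.0, 0.0, 0.0, 1.0]]
```

View pics/w2.png

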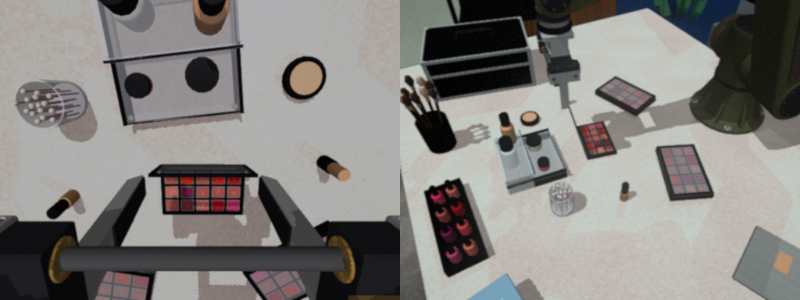

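The wrist view shows the palette centred between the open fingers at about (203,190), with the lid edge parallel to the jaw line and its far side clear. Next I go down behind the lid.

Call:
play_rows(steps=[[40,2,0,0,0,0],[80,2,0,0,0,0],[112,2,0,0,0,0],[112,2,0,0,0,0]])

```text
clock: 2.85
tcp_pos: [0.5576, -0.1124, 0.097]
tool_rot: [0.095, 1.567, 3.001]
contact_force: [-0.2, -0.5, 0.7]
gripper_width: 0.0939
```

Run:
```python
from mv import *
# corner path: r along lid, t above outer face; finger centre = corner + 8mm
pts=[]
for q in np.radians([100,90,80,70,60,50,40,30,20,10,3,0]):
    r=.076; cx=.044-r*np.cos(q)+.004*np.sin(q); cz=.012+r*np.sin(q)+.004*np.cos(q)
    if q>1.58: cx=.044-.087*np.cos(q)+.004; cz=.083
    pts.append((*w(PAL,cx+.008),cz,PAL[2]))
rows(pts)
vision.capture("wrist");
```

```text
[[-4.9, -2.2, 19.7, -0.002, 0.004, -0.0], [-9.8, -2.1, 34.8, -0.002, 0.004, -0.0], [-9.3, -2.1, 48.1, -0.002, 0.004, -0.0], [-6.5, -2.1, 61.0, -0.002, 0.004, -0.0], [-1.5, -2.1, 73.3, -0.002, 0.004, -0.0], [5.6, -2.0, 84.5, -0.002, 0.004, -0.0], [14.5, -2.0, 94.4, -0.002, 0.004, -0.0], [25.0, -2.0, 102.5, -0.002, 0.004, -0.0], [36.7, -2.0, 108.7, -0.002, 0.004, -0.0], [49.3, -2.0, 112.7, -0.002, 0.004, -0.0], [58.5, -2.0, 114.2, -0.002, 0.004, -0.0], [62.5, -2.0, 114.5, -0.002, 0.004, -0.0]]
```

Call:
play_rows(steps=[[-3,-2,10,0,0,0],[-5,-2,20,0,0,0],[-8,-2,28,0,0,0],[-10,-2,35,0,0,0],[-9,-2,48,0,0,0]])

```text
clock: 3.52
tcp_pos: [0.5123, -0.0992, 0.1085]
tool_rot: [1.769, 1.57, -1.608]
contact_force: [0.4, 0.1, -0.4]
gripper_width: 0.0943
```

Run:
```python
from mv import *
pts=[]
for q in np.radians([70,60,50,40,30,20,10,3,0]):
    r=.076; cx=.044-r*np.cos(q)+.004*np.sin(q); cz=.012+r*np.sin(q)+.004*np.cos(q)
    pts.append((*w(PAL,cx+.008),cz,PAL[2]))
rows(pts)
a=vision.capture("scene")[80:230,170:370]; b=vision.capture("wrist")
cv2.imwrite("pics/v3.png",np.hstack([cv2.resize(a,(400,300),interpolation=2),cv2.resize(b,(400,300))]))
```

```text
[[4.7, 0.1, 13.9, -0.002, -0.0, -0.0], [9.6, 0.2, 26.2, -0.002, -0.0, -0.0], [16.7, 0.2, 37.4, -0.002, -0.0, -0.0], [25.5, 0.2, 47.3, -0.002, -0.0, -0.0], [36.0, 0.2, 55.5, -0.002, -0.0, -0.0], [47.7, 0.2, 61.7, -0.002, -0.0, -0.0], [60.3, 0.2, 65.8, -0.002, -0.0, -0.0], [69.5, 0.2, 67.3, -0.002, -0.0, -0.0], [73.5, 0.2, 67.6, -0.002, -0.0, -0.0]]
```

View pics/v3.png

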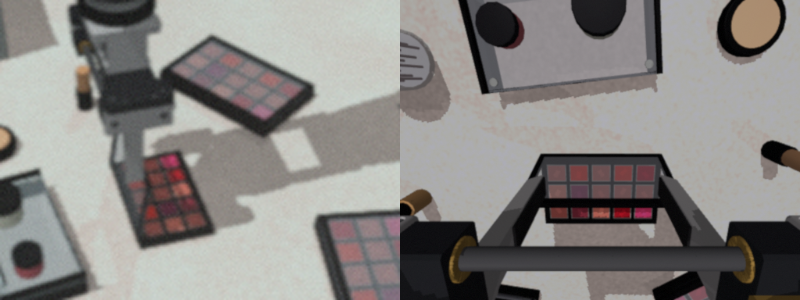

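The lid is about upright or just past it, with its top edge crossing the pans at (600,203). The palette hasn't visibly moved, so I continue along the arc.

Call:
play_rows(steps=[[5,0,14,0,0,0],[10,0,26,0,0,0],[17,0,37,0,0,0],[25,0,47,0,0,0],[36,0,55,0,0,0]])

```text
clock: 4.25
tcp_pos: [0.4577, -0.086, 0.0716]
tool_rot: [0.403, 1.57, -2.974]
contact_force: [0.2, 0.3, 0.2]
gripper_width: 0.0943
```

Run:
```python
from mv import *
pts=[]
for q in np.radians([20,10,3,0,-1.5]):
    r=.076; cx=.044-r*np.cos(q)+.004*np.sin(q); cz=.012+r*np.sin(q)+.004*np.cos(q)
    pts.append((*w(PAL,cx+.008),cz,PAL[2]))
rows(pts)
```

```text
[[10.9, 0.3, 5.5, -0.002, 0.001, -0.0], [23.5, 0.3, 9.6, -0.002, 0.001, -0.0], [32.7, 0.3, 11.1, -0.002, 0.001, -0.0], [36.7, 0.3, 11.4, -0.002, 0.001, -0.0], [38.6, 0.3, 11.5, -0.002, 0.001, -0.0]]
```

Call:
play_rows(steps=[[11,0,5,0,0,0],[23,0,9,0,0,0],[32,0,11,0,0,0],[36,0,11,0,0,0],[38,0,11,0,0,0]])

```text
clock: 4.88
tcp_pos: [0.4469, -0.0835, 0.0343]
tool_rot: [0.229, 1.569, 3.135]
contact_force: [-14.1, 3.6, 33.6]
gripper_width: 0.0939
```

Call:
play_rows(steps=[[-3,0,0,0,0,0],[-25,0,0,0,0,0],[-60,0,10,0,0,0],[-120,0,50,0,0,0],[-170,0,90,0,0,0]])

```text
clock: 5.5
tcp_pos: [0.3655, -0.0639, 0.1973]
tool_rot: [0.309, 1.569, -3.068]
contact_force: [1.0, 0.4, 1.3]
gripper_width: 0.0942
```

Run:
```python
from mv import *
readout.get_state()
a=vision.capture("top"); b=vision.capture("wrist");c=vision.camera_info("wrist");print(np.round(c["mtx"],2).tolist(),np.round(c["cam_to_world"],4).tolist())
np.save("pics/wcam.npy",np.array(c["cam_to_world"]))
cv2.imwrite("pics/wr.png",b);cv2.imwrite("pics/tp.png",a)
s=readout.get_state();print(np.round(s["tcp_pos"],3))
cv2.imwrite("pics/v4.png",np.hstack([cv2.resize(a[88:238,230:355],(400,480),interpolation=2),cv2.resize(b,(400,480))]) if 0 else cv2.resize(b,(800,600),interpolation=2))
```

```text
[[300.59, 0.0, 258.11], [0.0, 300.59, 192.87], [0.0, 0.0, 1.0]] [[-0.2335, -0.9338, -0.2711, 0.4458], [-0.9724, 0.2244, 0.0647, -0.0821], [0.0004, 0.2787, -0.9604, 0.3611], [0.0, 0.0, 0.0, 1.0]]
[ 0.366 -0.064  0.201]
```

View pics/v4.png

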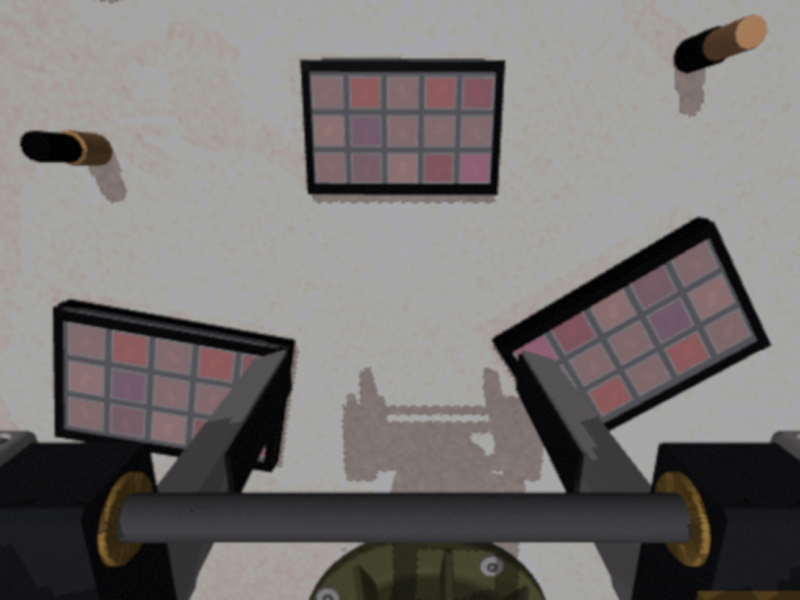

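```bash
cat > pf.py <<'E'
from mv import *
from scipy.optimize import least_squares
def fitrect(n,c,px,loc,x0):
    loc=np.array(loc)
    def f(v):
        x,y=w(v,loc[:,0],loc[:,1]); return (proj(n,np.c_[x,y,loc[:,2]],c)-px).ravel()
    o=least_squares(f,x0); print(np.round(o.x,4),"res",np.round(o.fun,1)); return o.x
def rel(p,q=RIS):
    d=np.array(p[:2])-q[:2];a=q[2];return np.round([np.cos(a)*d[0]+np.sin(a)*d[1],-np.sin(a)*d[0]+np.cos(a)*d[1],p[2]-q[2]],4)
PL=[(.0445,.0695,.015),(.0445,-.0695,.015),(-.0445,.0695,.014),(-.0445,-.0695,.014)]
RL=[(-.046,.087,.028),(-.046,-.087,.028)]
E
cat > a.py <<'E'
from pf import *
c=vision.camera_info("wrist")
px=(np.array([(302,62),(504,62),(309,192),(498,192)])+.5)/1.5625-.5
p=fitrect("wrist",c,px,PL,PAL); print("rel",rel(p))
# riser from earlier wrist view w2 (half-size 400x300 of 512x384): front top corners (126,122),(242,114)... 
c2={"mtx":c["mtx"],"cam_to_world":[[-0.233,-0.932,-0.279,0.641],[-0.973,0.223,0.067,-0.128],[0,0.286,-0.958,0.37],[0,0,0,1]]}
print(proj("w",np.array([[*w(RIS,a,b),h] for a,b,h in RL+[(.038,.087,.06),(.038,-.087,.06)]]),c2)*400/512)
# two-finger start behind palette front edge, yaw of riser
F=RIS
fr=min(rel([*w(p,-.045,s*.07),0])[0] for s in(1,-1)); print("front min",fr, "y",rel(p)[1])
for x in (fr-.025,):
    X=w(RIS,x,rel(p)[1]); rows([(*X,.15,RIS[2]),(*X,.005,RIS[2])])
E
python3 a.py
```

```text
[ 0.4687 -0.0875 -0.2346] res [-1.9 -1.7  2.1 -1.9 -1.2  2.4  1.   2.2]
rel [-0.1731 -0.0105 -0.1258]
[[125.70320069 125.1498355 ]
 [243.6413568  110.16351986]
 [102.97575046  63.42047762]
 [242.96302655  44.21207488]]
front min -0.2265 y -0.0105
[[32.0, 8.9, -27.1, -0.127, -0.008, -0.001], [177.0, 8.8, -26.0, -0.127, -0.008, -0.001]]
```

Call:
play_rows(steps=[[32,9,-27,-0.127,0,0],[80,9,-27,-0.127,0,0],[130,9,-26,-0.127,0,0],[170,9,-26,-0.127,-0.008,0],[175,9,-26,-0.127,-0.008,0]])

```text
clock: 6.22
tcp_pos: [0.3896, -0.0789, 0.024]
tool_rot: [0.085, 1.566, 3.118]
contact_force: [-0.8, -0.1, 0.0]
gripper_width: 0.0939
```

Run:
```python
from pf import *
s=readout.get_state();t=s["tcp_pos"];print(rel([t[0],t[1],0]))
rows([(*w(RIS,x,y),.006,RIS[2]) for x,y in [(-.235,-.0105),(-.225,-.0105),(-.2,-.01),(-.17,-.005)]])
```

```text
[-0.2526 -0.0105  0.1088]
[[-1.1, -0.0, -17.6, 0.0, 0.005, -0.0], [-1.2, -0.0, -27.6, 0.0, 0.005, -0.0], [-1.3, -0.5, -52.6, 0.0, 0.005, -0.0], [-1.4, -5.5, -82.6, 0.0, 0.005, -0.0]]
```

Call:
play_rows(steps=[[-1,0,-18,0,0,0],[-1,0,-26,0,0,0],[-1,0,-34,0,0,0],[-1,-1,-42,0,0,0],[-1,-2,-50,0,0,0]])

```text
clock: 6.85
tcp_pos: [0.4399, -0.0823, 0.0249]
tool_rot: [0.087, 1.566, 3.12]
contact_force: [-3.1, -0.8, 2.0]
gripper_width: 0.0942
```

Call:
play_rows(steps=[[0,-1,-7,0,0,0],[0,-3,-14,0,0,0],[0,-4,-21,0,0,0],[0,-5,-28,0,0,0],[0,-5,-28,0,0,0]])

```text
clock: 7.48
tcp_pos: [0.4689, -0.0804, 0.0248]
tool_rot: [0.115, 1.567, -3.135]
contact_force: [-0.6, -0.6, 0.2]
gripper_width: 0.094
```

Run:
```python
from pf import *
s=readout.get_state();t=s["tcp_pos"];print(rel([t[0],t[1],0]),s["contact_force"])
b=vision.capture("wrist"); cv2.imwrite("pics/v5.png",cv2.resize(b,(800,600),interpolation=2))
```

```text
[-0.1736 -0.0034  0.1088] [-0.59609113 -0.55911205  0.18032394]
```

View pics/v5.png

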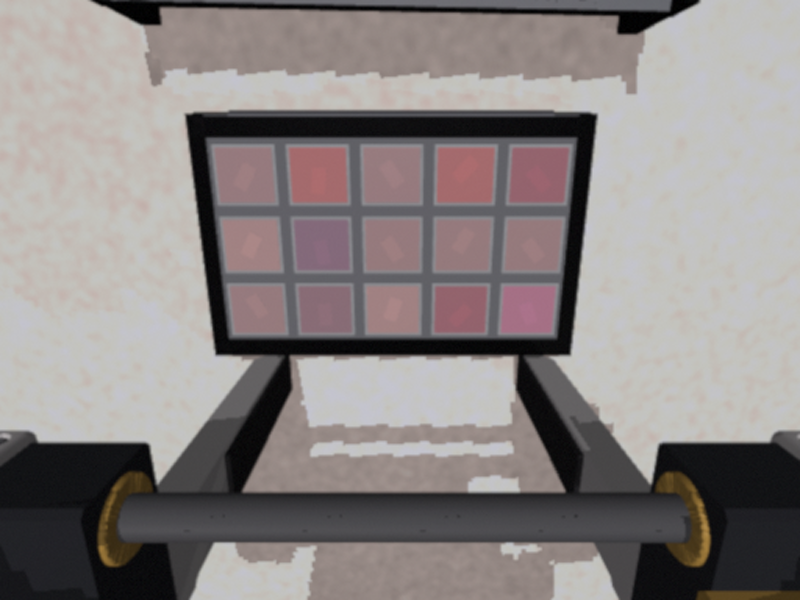

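```bash
cat > b.py <<'E'
from pf import *
c=vision.camera_info("wrist")
px=(np.array([(188,115),(596,115),(217,354),(570,354)])+.5)/1.5625-.5
p=fitrect("wrist",c,px,PL,[.51,-.09,-.109]); print("rel",rel(p))
g=np.array([[*w(RIS,-.046,y),z] for y in(.087,.079,-.079,-.087) for z in(.028,0)])
print(((proj("wrist",g,c)+.5)*1.5625).round(0))
E
python3 b.py
```

```text
[ 0.5227 -0.0813 -0.1088] res [-2.2 -1.2  2.1 -1.1 -0.4  1.9  0.5  2. ]
rel [-0.1201  0.0016  0.    ]
[[ 96.   0.]
 [147.  26.]
 [124.   0.]
 [170.  26.]
 [668.   0.]
 [625.  27.]
 [696.   0.]
 [648.  27.]]
```

Squared up: the palette sits at riser-frame y≈+2 mm, x≈-120 mm. The shut lid's corners are at (188,115) to (570,354), and the riser front is centred on column 397. The riser looks turned about 0.012 rad more than I estimated, so I'll turn by that while pushing in.

Call:
play_rows(steps=[[0,0,-9,0.004,0,0],[0,0,-18,0.008,0,0],[0,0,-27,0.012,0,0],[0,0,-36,0.012,0,0],[0,0,-45,0.012,0,0]])

```text
clock: 8.15
tcp_pos: [0.5139, -0.0853, 0.0245]
tool_rot: [0.111, 1.566, 3.132]
contact_force: [-3.2, 0.3, 2.5]
gripper_width: 0.0942
```

Call:
play_rows(steps=[[0,0,-8,0,0,0],[0,0,-16,0,0,0],[0,0,-24,0,0,0],[0,0,-32,0,0,0],[0,0,-38,0,0,0]])

```text
clock: 8.78
tcp_pos: [0.5521, -0.0899, 0.0244]
tool_rot: [0.115, 1.566, 3.137]
contact_force: [-3.6, 1.0, 2.1]
gripper_width: 0.0939
```

Run:
```python
from pf import *
s=readout.get_state();t=s["tcp_pos"];print(rel([t[0],t[1],0]),t,s["contact_force"])
b=vision.capture("wrist"); cv2.imwrite("pics/v6.png",cv2.resize(b,(800,600),interpolation=2))
```

```text
[-0.0899 -0.0038  0.1088] [ 0.55214612 -0.08989652  0.02435109] [-3.56532599  0.97540057  2.14056445]
```

View pics/v6.png

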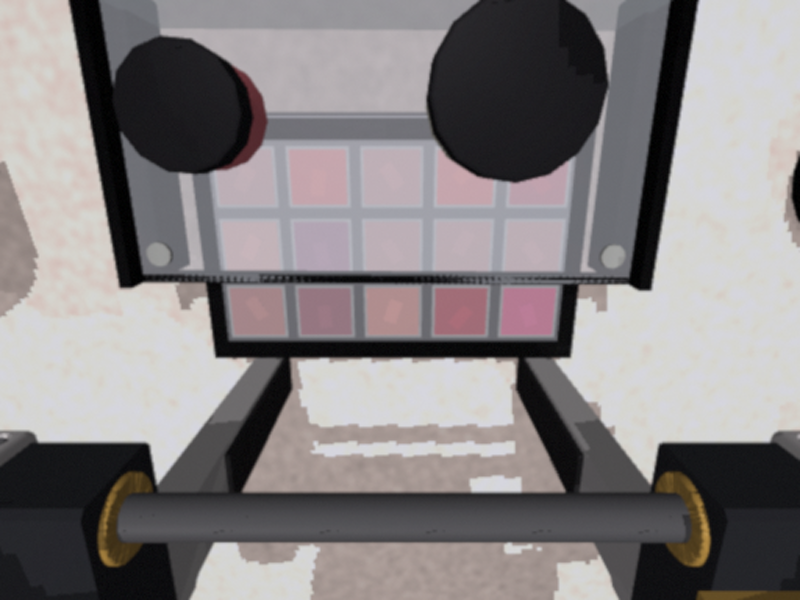

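The palette is about two-thirds into the slot, square, and roughly 3 mm right of centre (front edge centred at column 394 against 386 for the riser). I push the last 30 mm until the force rises.

Call:
play_rows(steps=[[0,0,-8,0,0,0],[0,0,-16,0,0,0],[0,0,-22,0.004,0,0],[0,0,-25,0.004,0,0],[0,0,-27,0.004,0,0]])

```text
clock: 9.45
tcp_pos: [0.5796, -0.0932, 0.0243]
tool_rot: [0.144, 1.567, -3.122]
contact_force: [-3.4, 0.2, 1.1]
gripper_width: 0.0941
```

Call:
play_rows(steps=[[0,0,-1,0,0,0],[0,0,-2,0,0,0],[0,0,-3,0,0,0]])

```text
clock: 9.82
tcp_pos: [0.5806, -0.0933, 0.0242]
tool_rot: [0.033, 1.562, 3.05]
contact_force: [-21.0, 2.1, 14.6]
gripper_width: 0.0941
```

Call:
play_rows(steps=[[0,0,1,0,0,0],[0,0,5,0,0,0],[0,0,20,0,0,0],[-20,0,50,0,0,0],[-60,0,70,0,0,0]])

```text
clock: 10.45
tcp_pos: [0.51, -0.0844, 0.0843]
tool_rot: [-0.0, 1.559, 3.017]
contact_force: [0.2, -0.3, 0.3]
gripper_width: 0.0941
```

Run:
```python
from pf import *
c=vision.camera_info("wrist");b=vision.capture("wrist");a=vision.capture("top")
s=readout.get_state();print(s["contact_force"])
cv2.imwrite("pics/v7.png",np.hstack([cv2.resize(a[88:238,195:395],(400,300),interpolation=2),cv2.resize(b,(400,300),interpolation=2)]))
cv2.imwrite("pics/w7.png",b)
```

```text
[ 0.18644423 -0.03987622 -0.48456716]
```

View pics/v7.png

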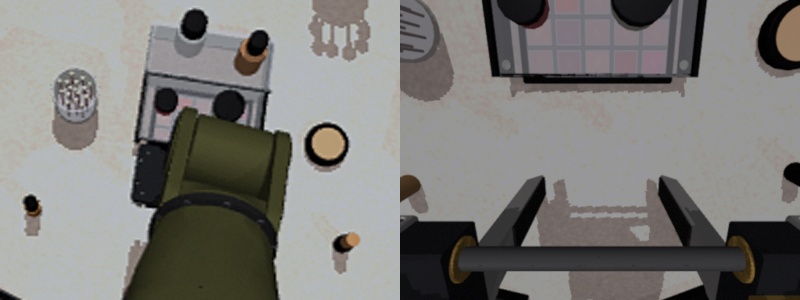

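Run:
```python
import cv2
b=cv2.imread("pics/w7.png"); cv2.imwrite("pics/v8.png",cv2.resize(b[0:140,100:420],None,fx=2.5,fy=2.5,interpolation=2))
```

```text
(no output)
```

View pics/v8.png

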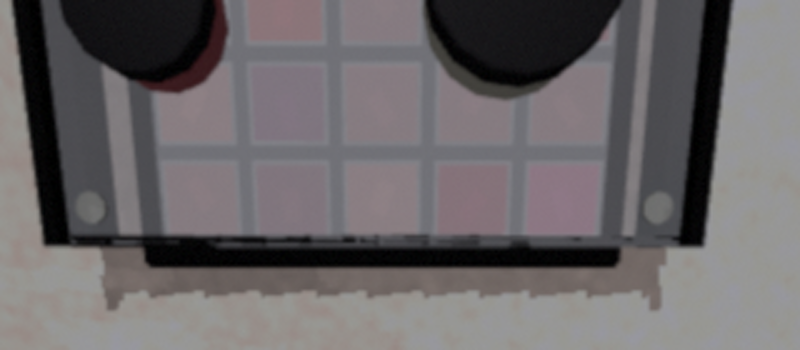

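Run:
```python
from bench import r
print(r.close_job())
```

```text
the job is handed in; nothing more can be done
None
```

I folded the lid shut with the open fingertips while the palette was still in front of the riser. Then I squared the palette with a two-finger push and slid it flat into the slot until it stopped against the back wall. The job is handed in; it reports no verdict.

**Home against the wall:** on the last push the force rose from about 3 N to 21 N and the motion stopped. The finger position there puts the palette at about -8 mm in the riser's x (allowed -13 to 0 mm).

**Last close-up:** the front edge stands about 6 mm out of the slot. It looks parallel to the riser and is about 2–3 mm off centre sideways (allowed 14 mm).

**Lid:** it was pressed down with about 34 N and looked flat in the pictures; I did not measure its angle separately.

**Other objects:** the pictures show none of them moved, though I compared them only by eye. The arm was clear and touching nothing at hand-in, about 10.5 s into the run.

**Disagreement:** the riser's turn looked about 0.01–0.02 rad different from my first estimate, so I corrected for it during the push. None of the checks failed.

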